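# Isolate the bench supply, then change over the selector

## Task

Change over the bench supply on the long switch box: first turn its long isolator handle clockwise (seen from above) fully home to its stop, and only then turn its short selector handle clockwise fully home to its stop. The selector is blocked until the isolator is set. Leave the round speed dial on the small square box as it is, let go of both handles and leave them set.

Things in the scene. Friction and masses are not known exactly. Their poses are not given: they have to be found in the camera images.
- isolator (a joint): Turn of the isolator: long black bar handle (70 mm long, 16 wide, 36 high, steel line at one end) on the fixed long grey switch box (114 x 244 x 55 mm). 0 = fully anticlockwise, 1.047 rad = 60 degrees clockwise from above, at its stop. Stays where left; takes 0.06 N m. Its D-shaped steel plate (radius 45 mm, 6 thick) blocks the selector until the isolator is within about 14 degrees of its stop.
- isolator_grip (a point): On the isolator's upright shaft, 91 mm above the bench, at mid length and mid width of the handle, 15 mm below its flat top (handle's underside 21 mm, top of the D plate 28 mm below this point). Turns with the handle: x is level, along the bar to its marked end; y across its 16 mm width; z up.
- selector (a joint): Turn of the selector: short black bar handle (42 mm long, 14 wide, 36 high) on the same box, its shaft 110 mm to the robot's right of the isolator's. 0 = fully anticlockwise, 1.047 rad = 60 degrees clockwise from above, at its stop. Stays where left; takes 0.06 N m. Its steel lug (10 mm wide, 6 thick, reaching 80 mm from the shaft) meets the isolator's plate before 0.15 rad until that is set.
- selector_grip (a point): On the selector's upright shaft, 91 mm above the bench, at mid length and mid width of the handle, 15 mm below its flat top (handle's underside 21 mm, top of the lug 28 mm below this point). Turns with the handle: x is level, along the bar in the direction of the lug; y across its 14 mm width; z up.
- speed_dial_mark (a point): Bystander, to be left as it is: end of the pointer line on top of the round black knurled speed dial (36 to 46 mm across, 26 high), 17 mm from the dial's axis, 82 mm above the bench. The dial sits in the middle of a fixed small square grey box (85 x 85 x 55 mm) standing to the left or right of the long box. (Mind the upright pole, 31 mm thick, 0.34 m ahead and 0.30 m right of the robot's base.)

How it is judged (in metres and radians):
On the way, in this order (a step that is already met when the one before it is completed fails the run):
1. the isolator is turned to within 10 degrees of its stop while the selector is still unturned (value of joint isolator above 0.87 rad and value of joint selector below 0.2 rad), for 0.2 s.
2. the selector is turned to within 10 degrees of its stop with the isolator still set (value of joint each of isolator, selector above 0.87 rad), for 0.2 s.
At the end, for the whole second after the job is handed in: Both handles stand at rest within 10 degrees of their clockwise stops (isolator and selector both above 0.87 rad of 1.047) (all of step 2 and velocity of joint isolator between -0.05 and 0.05 rad/s and velocity of joint selector between -0.05 and 0.05 rad/s); the robot touches nothing.
It fails at once if the round speed dial on the small box is turned (its pointer's end moved by more than 8 mm, about 27 degrees) (distance of speed_dial_mark from where it was at the start of the episode above 0.008 m).
It also fails if it takes over 48 s, if anything falls off the work surface, if the arm or the gripper's body presses on something with over 40 N, if the wrist force passes 120 N, or if a joint passes its speed limit or range.

## Robot

A 6-joint arm with a two-finger parallel gripper is mounted at the origin on a cart in front of the work surface, level with it; the furniture and walls round the work are solid. World frame = base frame: x ahead of the robot, y to its left, z up, the work surface at z = 0. Lengths are in mm, angles in rad, forces in N, time in s.
With the tool pointing down it reaches from about 350 to 775 mm from the base axis. Payload 7.3 kg.
Tool frame: the origin (TCP) lies midway between the tips of the shut fingers; the grasp point (between the pads) lies 19 mm behind it; z points along the fingers, x is the direction in which the jaws open and shut, and the axes are right-handed (so a half turn about z gives the same grasp; the last joint's range is limited). The gripper opens to 92 mm and grips with 3 to 60 N. Pads are 19 mm wide; open, the fingers measure 130 mm over their backs; the gripper's body (75 mm by 190 mm) begins 47 mm behind the grasp point.
Start: joints at [0.971, 0.342, 1.524, -0, 1.275, -0.146], TCP at [230.142, 471.892, 201.041] pointing down, gripper open.
Joint ranges: [-2.53, 2.53], [-0.77, 2.02], [0.04, 2.7], [-1, 4.14], [0.28, 2.66], [-3.11, 3.11]. Speed limits (rad/s): [2.57, 2.57, 3.14, 3.14, 3.14, 3.14].

## Interface

Orientations are given as [roll, pitch, yaw] about the fixed x, y, z axes, in that order (R = Rz(yaw) Ry(pitch) Rx(roll)).
In Python, from plant import bot gives the robot as it stands.
- The arm moves only by the shell command python3 -m pendant 'ROWS' [OPENING]. ROWS is JSON, a list of rows, each an object with "linear": the shift along the world's x, y, z in mm, a list of three; "twist": the turn about the world's z in degrees. In form: [{"linear": [x, y, z], "twist": twist}, ...]. A call has 1 to 20 rows; each row is the pose to reach, as a shift and turn from the pose commanded when the call began; what a row does not reach only later rows make up. A row lasts 1/8 s, in which the tool goes at most 62.5 mm and 10.7 degrees, less where a joint would pass 70% of its speed; a pose out of reach is approached as far as the arm can. A call with a gripper value outside its range is refused whole. OPENING is the closure in counts, from 0 (fully open) to 255 (shut), set as the call begins (- or left out, the last holds). The fingers move at their own pace and stop on an object; the grip force is fixed at half the most. Time passes only in rows, so rows that repeat a pose let the fingers close. It gives the time, the measured TCP pose, the force and the opening at its end, in the units of the state.
- bot.get_obs(): the state, without advancing time (a new reading comes with each control period).
- bot.capture(name): name is "scene" or "side" or "wrist"; returns a dict with "frame" (480x640x3 uint8, blue, green, red), "z_map" (480x640 float32, mm along the optical axis (not along the pixel's ray), 0 where there is no reading), "fx", "fy", "cx", "cy" (pixels), "rvec" (rotation vector, rad) and "tvec" (3), from world to camera coordinates, as OpenCV has them. Camera axes: x right, y down, z forward; pixel columns grow to the right and rows downward; lengths in mm; the calibration is good to about 2 mm. A picture is of the moment at which its call begins.
- bot.close_job(): hands the job in, once; it reports no verdict.
The state is a dict: "time": time; "joint_positions": joint angles; "dq": joint speeds; "tau": joint torques, N m; "tool_pos": TCP position; "tcp_rot": TCP orientation; "contact_force": force on the tool from outside, world axes, zero at the start; "moment": the same for the moment, N m; "grip_width": finger opening in mm.
Only numpy, scipy, OpenCV 4.12 (cv2) and the standard library are available. Lean on these libraries where they do the work, as an engineer would, in place of code of your own. Each camera call takes 0.05 s, during which the arm holds its last target. There are 200 camera calls.

## Working session

There is one attempt and no reset: what is moved stays moved. The work goes in short steps, Python scripts to look and compute and a shell command to move; the robot and the scene stay as the last step left them, time stands still between calls to the robot, and variables do not carry over. Pictures are saved under pics/ and viewed, about 8 in all and at most 12, crops included, and the job is handed in when it is done.

```bash
ls; mkdir -p pics; python3 - <<'E'
from plant import bot
import cv2,numpy as np,pickle
o=bot.get_obs();print({k:np.round(v,3) for k,v in o.items()})
for n in ["scene","side"]:
    c=bot.capture(n);pickle.dump(c,open(n+".pkl","wb"));cv2.imwrite(f"pics/{n}0.png",c["frame"])
    print(n,c["fx"],c["cx"],c["cy"],c["rvec"],c["tvec"])
E
```

```text
pics
{'time': np.float64(0.0), 'joint_positions': array([ 0.971,  0.343,  1.525, -0.   ,  1.275, -0.146]), 'dq': array([-0.   , -0.001, -0.   ,  0.001, -0.001,  0.001]), 'tau': array([ 1.0000e-03, -4.3123e+01, -2.4422e+01,  7.2000e-02,  5.6000e-02,
       -0.0000e+00]), 'tool_pos': array([229.861, 471.492, 200.351]), 'tcp_rot': array([-3.141e+00,  2.000e-03,  1.117e+00]), 'contact_force': array([-0.013, -0.669,  0.524]), 'moment': array([-0.026,  0.022,  0.038]), 'grip_width': np.float64(91.715)}
scene 586.1601692526717 312.95066394269907 245.1167691970199 [ 2.12593396 -0.84488731  0.39121222] [-365.22424284  350.70673424  818.61223179]
side 611.3701764027536 308.736282839396 235.13840063073616 [ 0.13392378 -2.83670568  1.30045184] [ 558.29656628   77.76465815 1257.33750247]
```

View pics/scene0.png

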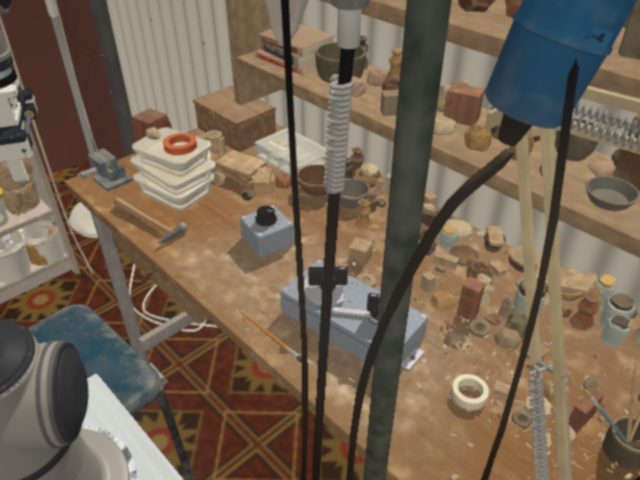

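View pics/side0.png

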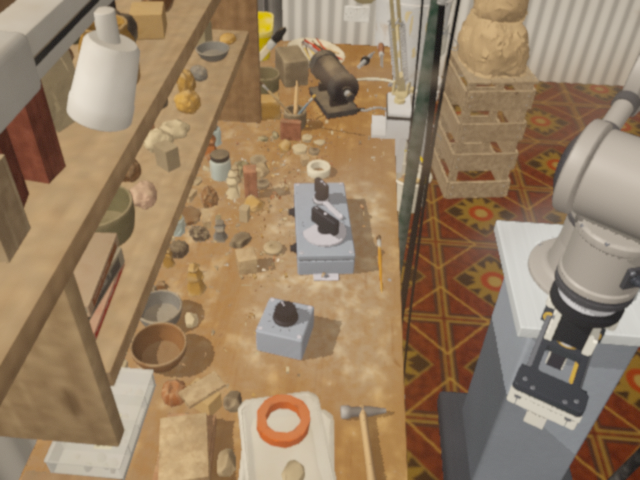

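The scene view shows the dial box at about (267,230), and the long box with the isolator at (328,277) and the selector at (378,303), partly hidden by the pole and cables. The side view is clear: isolator (325,218), selector (321,187), dial (287,312).

```bash
cat > h.py <<'E'
import cv2,numpy as np
def cloud(c):
    R=cv2.Rodrigues(np.array(c["rvec"],float))[0];t=np.array(c["tvec"],float).ravel()
    v,u=np.mgrid[:480,:640];z=c["z_map"].astype(float)
    p=np.stack([(u-c["cx"])/c["fx"]*z,(v-c["cy"])/c["fy"]*z,z],-1)
    return (p-t)@R,z>0
def plane(c,uv,h):
    R=cv2.Rodrigues(np.array(c["rvec"],float))[0];t=np.array(c["tvec"],float).ravel()
    uv=np.atleast_2d(uv).astype(float)
    d=np.c_[(uv[:,0]-c["cx"])/c["fx"],(uv[:,1]-c["cy"])/c["fy"],np.ones(len(uv))]@R
    o=-R.T@t
    return o+d*((h-o[2])/d[:,2])[:,None]
def rep(c,zlo,zhi,xr=(250,750),yr=(-400,450),dark=None,amin=15):
    P,ok=cloud(c);g=c["frame"].max(-1)
    m=ok&(P[...,2]>zlo)&(P[...,2]<zhi)&(P[...,0]>xr[0])&(P[...,0]<xr[1])&(P[...,1]>yr[0])&(P[...,1]<yr[1])
    if dark: m&=g<dark
    n,l,s,_=cv2.connectedComponentsWithStats(m.astype(np.uint8))
    for i in range(1,n):
        if s[i,4]<amin: continue
        q=P[l==i];(cx,cy),(w,h),a=cv2.minAreaRect(q[:,:2].astype(np.float32))
        d=np.linalg.svd(q[:,:2]-q[:,:2].mean(0),full_matrices=False)[2][0]
        print("bbox",s[i],"mean",q.mean(0).round(1),"rect",round(cx),round(cy),"size",round(w),round(h),"axis deg",round(np.degrees(np.arctan2(d[1],d[0])),1))
E
python3 - <<'E'
import pickle;from h import *
for n in ["side","scene"]:
    c=pickle.load(open(n+".pkl","rb"))
    print(n,"tops");rep(c,99,114,dark=80)
    print("dial");rep(c,76,90,dark=80)
    print("box");rep(c,48,60,amin=100)
    print("tall");rep(c,125,900,xr=(150,700),amin=60)
c=cv2.imread("pics/side0.png")[160:360,230:400];cv2.imwrite("pics/side_crop.png",cv2.resize(c,None,fx=3.5,fy=3,interpolation=2)) if 0 else cv2.imwrite("pics/side_crop.png",cv2.resize(c,None,fx=3,fy=3,interpolation=2))
E
```

```text
side tops
bbox [328 216  10  10  32] mean [512.1  13.5 103.4] rect 515 11 size 12 28 axis deg 124.1
dial
bbox [422 174   6  10  22] mean [ 318.1 -187.1   82.3] rect 319 -188 size 8 29 axis deg 105.4
bbox [313 216  25  19 124] mean [528.2   6.1  83.4] rect 530 2 size 13 63 axis deg 140.7
bbox [275 303  21  15 201] mean [581.9 237.1  80.3] rect 583 234 size 32 33 axis deg -152.5
box
bbox [ 294  183   61   77 2582] mean [539.4 -46.   53.8] rect 538 -60 size 114 250 axis deg 97.7
bbox [ 256  298   58   46 1335] mean [582.7 241.6  53.6] rect 584 232 size 89 86 axis deg -168.1
tall
bbox [ 410    0   51  165 3347] mean [ 333.7 -237.4  296.9] rect 330 -233 size 43 138 axis deg -80.1
bbox [ 581   54   59   86 1618] mean [232.3 388.1 582.2] rect 230 395 size 153 39 axis deg 58.3
bbox [561 134  20  23  71] mean [290.4 443.9 567.8] rect 289 443 size 21 8 axis deg 53.9
bbox [538 306  19  31 246] mean [239.9 425.9 312. ] rect 241 429 size 46 11 axis deg 72.3
bbox [597 329   9  15  68] mean [177.7 442.7 308.1] rect 177 442 size 9 5 axis deg -131.6
bbox [545 352  22  19 255] mean [209.4 430.2 238.1]
[... 2282 characters left out ...]
1.6
tall
bbox [  0   0  11  15 139] mean [270.1 424.8 510.7] rect 273 429 size 47 12 axis deg 53.3
bbox [ 264    0   44  394 3785] mean [ 317.3 -170.9  480.4] rect 324 -162 size 53 22 axis deg -101.7
bbox [ 316    0   53  403 6371] mean [ 338.1 -209.5  471.2] rect 341 -206 size 27 51 axis deg 176.9
bbox [  349     0   165   448 18095] mean [ 328.9 -308.2  467.2] rect 342 -323 size 27 119 axis deg -51.9
bbox [  484     0   143   311 17826] mean [ 400.6 -371.6  591.7] rect 423 -360 size 79 107 axis deg 160.6
bbox [   0   33   33  151 2570] mean [219.2 412.2 339.2] rect 218 419 size 94 50 axis deg -129.9
bbox [171 148  36  18 146] mean [541.7 441.1 128.9] rect 551 439 size 89 21 axis deg -174.2
```

View pics/side_crop.png

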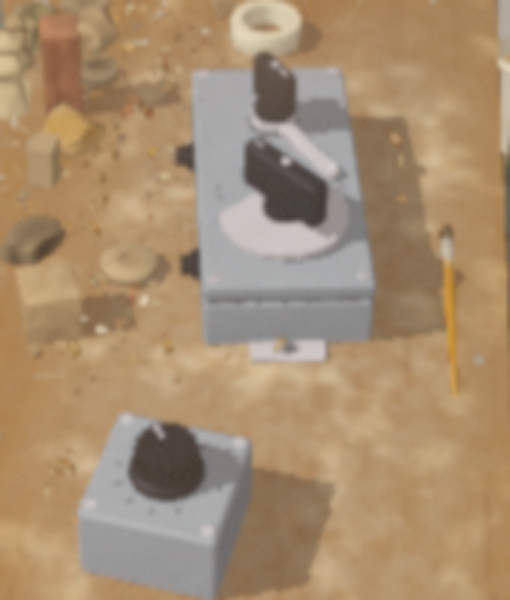

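The close-up shows the isolator bar running diagonally over its D plate, with the selector and its lug behind it and the dial box clear of both. Both shafts measure consistently: isolator about (528,-10), selector about (535,-112). Next I move above the box for a wrist view.

```bash
python3 -m pendant '[{"linear":[30,-40,50],"twist":0},{"linear":[60,-95,90],"twist":-5},{"linear":[280,-530,100],"twist":-17},{"linear":[280,-530,100],"twist":-17},{"linear":[280,-530,100],"twist":-17},{"linear":[280,-530,100],"twist":-17},{"linear":[280,-530,100],"twist":-17},{"linear":[280,-530,100],"twist":-17},{"linear":[280,-530,100],"twist":-17},{"linear":[280,-530,100],"twist":-17},{"linear":[280,-530,100],"twist":-17},{"linear":[280,-530,100],"twist":-17},{"linear":[280,-530,100],"twist":-17},{"linear":[280,-530,100],"twist":-17}]' 140
python3 - <<'E'
from plant import bot
import pickle;from h import *
print(bot.get_obs()["tcp_rot"])
c=bot.capture("wrist");pickle.dump(c,open("wrist.pkl","wb"));cv2.imwrite("pics/wrist1.png",c["frame"])
print("tops");rep(c,95,114,dark=90)
print("box");rep(c,48,60,amin=200)
E
```

```text
time: 1.85
tool_pos: [509.8, -56.8, 301.4]
tcp_rot: [3.141, -0.0, 0.822]
contact_force: [-0.1, -0.7, 0.4]
grip_width: 41.2
[ 3.14121866e+00 -4.36644582e-04  8.22262723e-01]
tops
bbox [ 65 134  17  11 123] mean [ 317.9 -180.2  104.5] rect 318 -180 size 4 9 axis deg -37.5
bbox [ 370  143   20   76 1225] mean [530.5  -5.1 104.9] rect 533 -6 size 16 68 axis deg -42.3
bbox [ 58 155  20  16 173] mean [ 327.5 -199.8  104.9] rect 328 -200 size 7 13 axis deg -41.6
bbox [  4 202  17  13 144] mean [ 318.  -271.6  104.7] rect 318 -272 size 3 9 axis deg -45.6
bbox [  3 225  35  31 460] mean [ 343.7 -286.   104.8] rect 342 -288 size 14 30 axis deg -18.9
bbox [297 247  19  42 479] mean [ 546.4 -113.   104.6] rect 547 -114 size 14 40 axis deg -52.1
box
bbox [ 535    0  105  110 5527] mean [581.9 221.3  54.9] rect 586 230 size 85 86 axis deg -17.1
bbox [  230    88   227   223 16219] mean [538.8 -61.5  54.8] rect 541 -61 size 114 244 axis deg -83.1
bbox [ 41 215  26  28 212] mean [ 344.  -286.4   54. ] rect 343 -289 size 15 31 axis deg -22.2
```

View pics/wrist1.png

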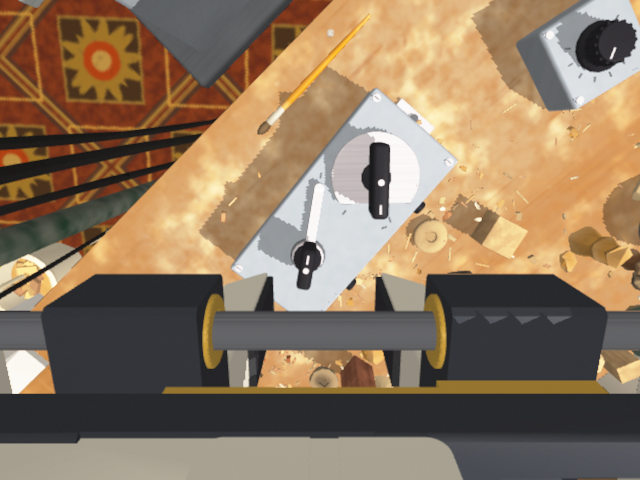

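The wrist view shows the isolator bar at (380,180), 16x68 mm and centred on its shaft. The selector is at (308,260) with its lug pointing up the image, and the dial is at (605,45). The shafts come out at (532,-6) and (547,-114), 109 mm apart against the 110 given, with bar axes at -42° and -52°. I grip the isolator now.

```bash
python3 -m pendant '[{"linear":[22,51,0],"twist":0.5},{"linear":[22,51,-50],"twist":0.5},{"linear":[22,51,-100],"twist":0.5},{"linear":[22,51,-150],"twist":0.5},{"linear":[22,51,-190],"twist":0.5},{"linear":[22,51,-210],"twist":0.5},{"linear":[22,51,-225],"twist":0.5},{"linear":[22,51,-225],"twist":0.5},{"linear":[22,51,-225],"twist":0.5}]'
python3 -m pendant '[{"linear":[0,0,0],"twist":0},{"linear":[0,0,0],"twist":0},{"linear":[0,0,0],"twist":0},{"linear":[0,0,0],"twist":0},{"linear":[0,0,0],"twist":0}]' 255
```

```text
time: 3.02
tool_pos: [532.9, -7.1, 77.0]
tcp_rot: [3.14, -0.001, 0.829]
contact_force: [0.8, -0.5, 0.3]
grip_width: 41.5
time: 3.65
tool_pos: [532.6, -6.9, 76.4]
tcp_rot: [3.141, -0.001, 0.829]
contact_force: [1.2, 2.4, 2.2]
grip_width: 15.2
```

```bash
python3 -m pendant '[{"linear":[0,0,0],"twist":-5},{"linear":[0,0,0],"twist":-10},{"linear":[0,0,0],"twist":-15},{"linear":[0,0,0],"twist":-20},{"linear":[0,0,0],"twist":-25},{"linear":[0,0,0],"twist":-30},{"linear":[0,0,0],"twist":-35},{"linear":[0,0,0],"twist":-40},{"linear":[0,0,0],"twist":-45},{"linear":[0,0,0],"twist":-50},{"linear":[0,0,0],"twist":-54},{"linear":[0,0,0],"twist":-57},{"linear":[0,0,0],"twist":-59},{"linear":[0,0,0],"twist":-61},{"linear":[0,0,0],"twist":-61},{"linear":[0,0,0],"twist":-61},{"linear":[0,0,0],"twist":-61}]'; python3 -c "
from plant import bot;print(bot.get_obs()['moment'])"
```

```text
time: 5.78
tool_pos: [532.0, -7.0, 76.3]
tcp_rot: [3.142, 0.0, -0.235]
contact_force: [-0.7, 0.4, 5.3]
grip_width: 19.1
[-0.05162438  0.35371615  1.19426677]
```

```bash
python3 -m pendant '[{"linear":[0,0,0],"twist":0},{"linear":[0,0,0],"twist":0},{"linear":[0,0,0],"twist":0},{"linear":[0,0,40],"twist":0},{"linear":[0,0,100],"twist":0},{"linear":[0,0,160],"twist":5},{"linear":[-22,-50,200],"twist":15},{"linear":[-22,-50,225],"twist":25},{"linear":[-22,-50,225],"twist":35},{"linear":[-22,-50,225],"twist":45},{"linear":[-22,-50,225],"twist":51},{"linear":[-22,-50,225],"twist":51},{"linear":[-22,-50,225],"twist":51}]' 140
python3 - <<'E'
from plant import bot
import pickle;from h import *
c=bot.capture("wrist");cv2.imwrite("pics/wrist2.png",c["frame"])
print("tops");rep(c,95,114,dark=90)
E
```

```text
time: 7.4
tool_pos: [510.1, -57.1, 300.9]
tcp_rot: [-3.141, -0.0, 0.652]
contact_force: [0.1, 1.3, 0.2]
grip_width: 41.2
tops
bbox [ 351  136   51   71 1240] mean [531.6  -4.3 104.9] rect 533 -6 size 16 68 axis deg -82.5
bbox [ 64 177  17  12 117] mean [ 318.  -180.2  104.9] rect 318 -181 size 5 9 axis deg -40.7
bbox [ 61 198  20  17 172] mean [ 327.4 -199.9  104.9] rect 328 -200 size 7 12 axis deg -42.1
bbox [310 249  15  42 490] mean [ 546.5 -112.8  104.6] rect 547 -114 size 14 39 axis deg -51.2
bbox [ 18 251  17  15 136] mean [ 317.9 -271.6  104.9] rect 318 -272 size 4 10 axis deg -44.8
bbox [ 21 273  36  31 437] mean [ 343.8 -286.2  104.7] rect 342 -288 size 14 30 axis deg -20.2
```

View pics/wrist2.png

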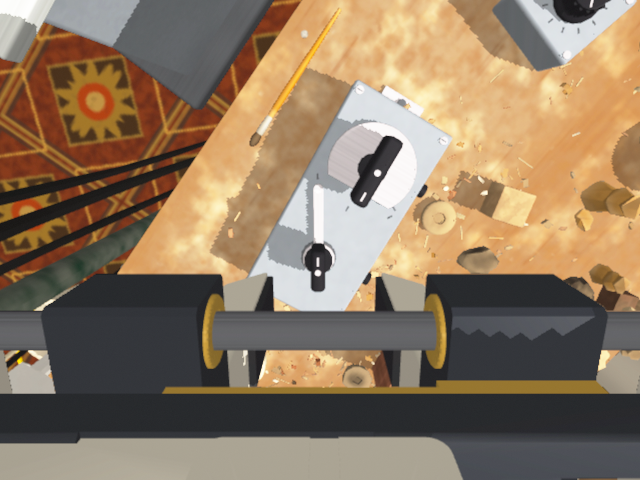

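The bar turned only 40° (-42.3° to -82.5°), and at the end it met a hard reaction and splayed the pads. I look closer before moving on.

```bash
python3 - <<'E'
import cv2,numpy as np
a=cv2.imread("pics/wrist1.png")[85:315,225:465];b=cv2.imread("pics/wrist2.png")[75:305,235:475]
f=lambda x:cv2.resize(x,(395,380),interpolation=cv2.INTER_CUBIC)
cv2.imwrite("pics/cmp.png",np.hstack([f(a),f(b)]))
E
```

```text
(no output)
```

View pics/cmp.png

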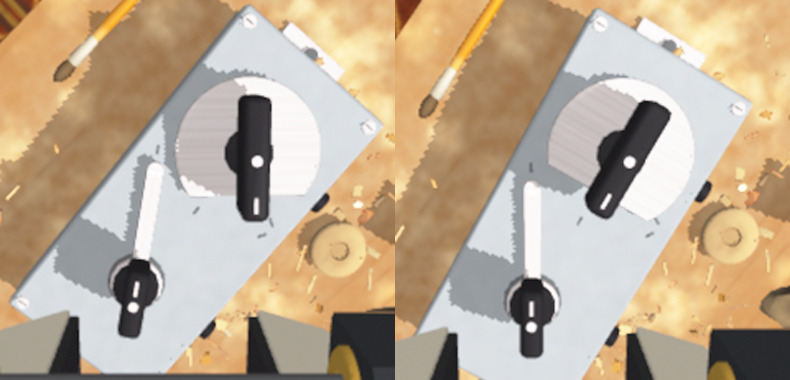

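The tick marks and the plate explain it. The bar now lies along the box (-82.5° against the box's -83.1°), on its clockwise tick, with the plate's flat facing the selector. So it is at its stop and simply started about 20° into its travel. The selector lug is 31° off the centre line, so it has its full 60° to go.

```bash
python3 -m pendant '[{"linear":[36,-57,0],"twist":1},{"linear":[36,-57,-50],"twist":1},{"linear":[36,-57,-100],"twist":1},{"linear":[36,-57,-150],"twist":1},{"linear":[36,-57,-190],"twist":1},{"linear":[36,-57,-210],"twist":1},{"linear":[36,-57,-225],"twist":1},{"linear":[36,-57,-225],"twist":1},{"linear":[36,-57,-225],"twist":1}]'
python3 -m pendant '[{"linear":[0,0,0],"twist":0},{"linear":[0,0,0],"twist":0},{"linear":[0,0,0],"twist":0},{"linear":[0,0,0],"twist":0},{"linear":[0,0,0],"twist":0}]' 255
python3 -m pendant '[{"linear":[0,0,0],"twist":-5},{"linear":[0,0,0],"twist":-10},{"linear":[0,0,0],"twist":-15},{"linear":[0,0,0],"twist":-20},{"linear":[0,0,0],"twist":-25},{"linear":[0,0,0],"twist":-30},{"linear":[0,0,0],"twist":-30}]'; python3 -c "
from plant import bot;print(bot.get_obs()['moment'])"
```

```text
time: 8.57
tool_pos: [546.9, -114.3, 77.0]
tcp_rot: [3.14, -0.001, 0.672]
contact_force: [0.4, -0.3, -0.1]
grip_width: 41.3
time: 9.2
tool_pos: [546.1, -114.3, 76.3]
tcp_rot: [3.141, 0.0, 0.672]
contact_force: [-1.6, -1.3, 3.1]
grip_width: 13.0
time: 10.07
tool_pos: [546.6, -114.1, 76.3]
tcp_rot: [3.141, -0.001, 0.149]
contact_force: [0.7, 0.1, 2.3]
grip_width: 12.9
[-0.02521887 -0.03411957 -0.00262895]
```

Turning freely. I continue to the stop.

```bash
python3 -m pendant '[{"linear":[0,0,0],"twist":-5},{"linear":[0,0,0],"twist":-10},{"linear":[0,0,0],"twist":-15},{"linear":[0,0,0],"twist":-20},{"linear":[0,0,0],"twist":-24},{"linear":[0,0,0],"twist":-27},{"linear":[0,0,0],"twist":-30},{"linear":[0,0,0],"twist":-31},{"linear":[0,0,0],"twist":-31},{"linear":[0,0,0],"twist":-31}]'; python3 -c "
from plant import bot;print(bot.get_obs()['moment'])"
```

```text
time: 11.32
tool_pos: [547.1, -114.2, 76.3]
tcp_rot: [-3.141, -0.002, -0.391]
contact_force: [6.0, 1.1, 1.0]
grip_width: 13.1
[-0.0649187  -0.94235934  0.1060768 ]
```

```bash
python3 -m pendant '[{"linear":[0,0,0],"twist":-2},{"linear":[0,0,0],"twist":-4},{"linear":[0,0,0],"twist":-4}]'; python3 -c "
from plant import bot;print(bot.get_obs()['moment'])"
python3 -m pendant '[{"linear":[0,0,0],"twist":0},{"linear":[0,0,0],"twist":0},{"linear":[0,0,0],"twist":0},{"linear":[0,0,40],"twist":0},{"linear":[0,0,100],"twist":0},{"linear":[0,0,160],"twist":5},{"linear":[-36,57,200],"twist":15},{"linear":[-36,57,225],"twist":25},{"linear":[-36,57,225],"twist":35},{"linear":[-36,57,225],"twist":45},{"linear":[-36,57,225],"twist":55},{"linear":[-36,57,225],"twist":63},{"linear":[-36,57,225],"twist":63},{"linear":[-36,57,225],"twist":63}]' 140
python3 - <<'E'
from plant import bot
import pickle;from h import *
c=bot.capture("wrist");cv2.imwrite("pics/wrist3.png",c["frame"])
print("tops");rep(c,95,114,dark=90,xr=(450,600))
E
```

```text
time: 11.7
tool_pos: [547.1, -114.2, 76.3]
tcp_rot: [-3.141, -0.002, -0.46]
contact_force: [5.4, 0.3, 0.9]
grip_width: 13.1
[ 0.00551811 -0.8594668   0.70663974]
time: 13.45
tool_pos: [510.0, -57.1, 300.9]
tcp_rot: [-3.141, 0.0, 0.634]
contact_force: [0.6, 0.1, -0.4]
grip_width: 41.7
tops
bbox [ 351  135   50   72 1246] mean [531.6  -4.4 104.9] rect 533 -6 size 16 68 axis deg -82.3
bbox [300 255  39  31 532] mean [ 546.3 -113.3  103.9] rect 547 -114 size 40 13 axis deg -112.0
```

View pics/wrist3.png

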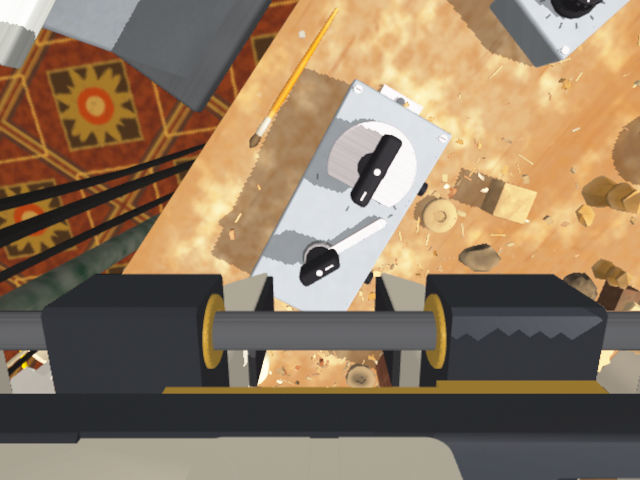

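The wrist view shows the isolator still along the box at (376,171). The selector at (322,265) has its lug swung past the centre line, 60° clockwise of its start (-51.6° to -112°). The gripper is clear, so I hand in.

```bash
python3 -c "
from plant import bot;print(bot.close_job())"
```

```text
the job is handed in; nothing more can be done
None
```

I turned the isolator clockwise to its stop, then the selector, let go of both and handed the job in at about 13.5 s. No verdict was reported.

- **Isolator:** the last wrist view has it at -82.3°, along the box (-83.1°). It moved only 40°, not the full 60°; I take it that it started about 20° into its travel. The signs that it is at its stop are a 1.2 N m reaction at the end of the turn, the bar sitting on its clockwise tick, and the selector lug passing the plate freely.
- **Selector:** it turned 60° (-51.6° to -112°), with a 0.7 N m reaction at its stop. The isolator did not move while it turned.
- **Gripper and dial:** the gripper ended open about 300 mm above the bench, touching nothing. I never went near the dial, but I did not re-measure its pointer.

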